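# Put the stray drinks back in the trays of their kind

### The job

Four drinks have been left about the table: a red can, a blue and green can, a silver and black can and a small brown bottle. Stand each of them upright on the floor of the cardboard tray that already holds two of its kind, in the empty front part, and let go. Leave the two guests' cups standing where they are.

Things in the scene. Friction and masses are not known exactly. Their poses are not given: they have to be found in the camera images.
- can_cola_mid (a point): Stray all red drinks can with a thin silver band and a red ring-pull: loose, upright, 53 mm in diameter, 90 mm tall, about 0.17 kg. The point is on its axis half-way up (45 mm above its underside); z is its axis, up. Straight sides up to 76 mm; taken 20 to 30 mm below the top, the fingers stay above the tray walls.
- can_lime_mid (a point): Stray drinks can, upper half and shoulder blue, lower half green, green ring-pull: loose, upright, 53 mm in diameter, 90 mm tall, about 0.17 kg. The point is on its axis half-way up (45 mm above its underside); z is its axis, up. Straight sides up to 76 mm; taken 20 to 30 mm below the top, the fingers stay above the tray walls.
- can_tonic_mid (a point): Stray drinks can, upper half and shoulder silver, lower half black, yellow band and yellow ring-pull: loose, upright, 53 mm in diameter, 90 mm tall, about 0.17 kg. The point is on its axis half-way up (45 mm above its underside); z is its axis, up. Straight sides up to 76 mm; taken 20 to 30 mm below the top, the fingers stay above the tray walls.
- bottle_ginger_mid (a point): Stray small brown bottle, cream label, brass crown cap: loose, upright, 130 mm tall, about 0.24 kg. Body 50 mm in diameter up to 68 mm; straight neck 26 mm in diameter from 88 to 120 mm up; cap 30 mm in diameter. The point is on its axis half-way up (65 mm above its underside); z up. Take it by the neck, about 108 mm above its underside.
- tray_cola: Fixed open cardboard tray with two red cans (red stripe on the tray) of the same size fixed in its back row at x=+38, y=+-28.5 mm. 138 mm (its x) by 124 mm (y); floor and walls 3 mm thick; side and back walls 35 mm high, front (-x) wall 26 mm. Origin: centre of its underside; z up. Empty front part: x -66 to +11, y -59 to +59 mm; its middle is 27 mm from the origin towards -x.
- tray_lime: Fixed open cardboard tray with two blue and green cans (blue stripe) of the same size fixed in its back row at x=+38, y=+-28.5 mm. 138 mm (its x) by 124 mm (y); floor and walls 3 mm thick; side and back walls 35 mm high, front (-x) wall 26 mm. Origin: centre of its underside; z up. Empty front part: x -66 to +11, y -59 to +59 mm; its middle is 27 mm from the origin towards -x.
- tray_tonic: Fixed open cardboard tray with two silver and black cans (black stripe) of the same size fixed in its back row at x=+38, y=+-28.5 mm. 138 mm (its x) by 124 mm (y); floor and walls 3 mm thick; side and back walls 35 mm high, front (-x) wall 26 mm. Origin: centre of its underside; z up. Empty front part: x -66 to +11, y -59 to +59 mm; its middle is 27 mm from the origin towards -x.
- tray_ginger: Fixed open cardboard tray with two brown bottles with brass caps (orange stripe) of the same size fixed in its back row at x=+38, y=+-28.5 mm. 138 mm (its x) by 124 mm (y); floor and walls 3 mm thick; side and back walls 35 mm high, front (-x) wall 26 mm. Origin: centre of its underside; z up. Empty front part: x -66 to +11, y -59 to +59 mm; its middle is 27 mm from the origin towards -x.
- cup_white: A guest's empty white drinking cup standing on the table, 70 mm across the rim, 88 mm tall, very light and easily knocked over; to be left where it is. Origin: centre of its underside; z up.
- cup_kraft: A guest's empty light brown drinking cup standing on the table, 70 mm across the rim, 88 mm tall, very light and easily knocked over; to be left where it is. Origin: centre of its underside; z up.

How it is judged:
By the outcome, as a careful person would: the job done as asked, in the order asked, and still so for the second after the job is handed in, with the robot touching nothing.
It also fails if it takes over 125 s, if anything falls off the work surface, if the arm or the gripper's body presses on something with over 40 N, if the wrist force passes 120 N, or if a joint passes its speed limit or range.

### The arm

A 6-joint arm with a two-finger parallel gripper is mounted at the origin on the work surface. World frame = base frame: x ahead of the robot, y to its left, z up, the work surface at z = 0. Lengths are in mm, angles in rad, forces in N, time in s.
With the tool pointing down it reaches from about 350 to 975 mm from the base axis. Payload 17.4 kg.
Tool frame: the origin (TCP) lies between the finger pads; the fingertips stand 8 mm ahead of it and the grasp point (between the pads) lies 11 mm behind it; z points along the fingers, y is the line along which they close (so a half turn about z gives the same grasp; the last joint's range is limited). The gripper opens to 85 mm and grips with 20 to 120 N. Pads are 22 mm wide; open, the fingers measure 114 mm over their backs; the gripper's body (76 mm by 85 mm) begins 54 mm behind the grasp point. The pads swing forward as they close: fully open they stand 13 mm farther back than shut.
Start: joints at [1.259, 0.116, 1.442, -0, 1.584, -0.038], TCP at [182.522, 649.86, 239.303] pointing down, gripper open.
Joint ranges: [-2.83, 2.83], [-0.83, 2.19], [0.07, 2.5], [-1.14, 4.28], [0.01, 3], [-2.97, 2.97]. Speed limits (rad/s): [1.89, 1.89, 2.22, 3.14, 3.14, 3.14].

### API

Orientations are given as a 3x3 rotation matrix whose columns are the frame's x, y, z axes.
In Python, from plant import arm gives the robot as it stands. The module is installed in compiled form; this text tells all that it offers.
- The arm moves only by the tool servo_tool, never from a script. Its argument "rows" is text: rows parted by semicolons, each of 5 numbers parted by spaces: the opening, from 0 (shut) to 1 (fully open), then the shift along the tool's x, y, z in cm, then the turn about the tool's z in rad. In form: fingers dx dy dz yaw; .... A call has 1 to 10 rows; each row shifts and turns the commanded pose from where the row before left it, along the tool's axes as they then stand; what a row does not reach is not made up. A row lasts 1/12 s, in which the tool goes at most 41.7 mm and 7.16 degrees, less where a joint would pass 70% of its speed; a pose out of reach is approached as far as the arm can. A call is refused whole if a number of a shift passes 4.17 or a number of a turn 0.125, either way. A call with a gripper value outside its range is refused whole. The fingers move at their own pace and stop on an object; "force" is the grip in N (left out, the last holds). Time passes only in rows, so rows that do not move let the fingers close. It gives the time, the measured TCP pose, the force, the opening and the grip force at its end, in the units of the state.
- arm.get_state(): the state, without advancing time (a new reading comes with each control period).
- arm.snapshot(name): name is "scene" or "top" or "wrist"; returns a dict with "img" (420x560x3 uint8, blue, green, red), "fx", "fy", "cx", "cy" (pixels), "rvec" (rotation vector, rad) and "tvec" (3), from world to camera coordinates, as OpenCV has them. Camera axes: x right, y down, z forward; pixel columns grow to the right and rows downward; lengths in mm; the calibration is good to about 2 mm. A picture is of the moment at which its call begins. There is no depth.
- arm.job_done(): hands the job in; it is judged then, once.
The state is a dict: "t": time; "joints": joint angles; "dq": joint speeds; "effort": joint torques, N m; "tool_pos": TCP position; "eef_rot": TCP orientation; "wrist_force": force on the tool from outside, world axes, zero at the start; "ft_torque": the same for the moment, N m; "gripper_width": finger opening in mm; "finger_force": force on a finger pad.
Only numpy, scipy, OpenCV 4.12 (cv2) and the standard library are available. Lean on these libraries where they do the work, as an engineer would, in place of code of your own. Each camera call takes 0.05 s, during which the arm holds its last target. There are 200 camera calls.

## Working session

There is one attempt and no reset: what is moved stays moved. The work goes in short steps, Python scripts to look and compute and a tool call to move; the robot and the scene stay as the last step left them, time stands still between calls to the robot, and variables do not carry over. Pictures are saved under pics/ and viewed, at most 14 in all, crops included, and the job is handed in when it is done.

Besides the shell and the picture viewer there is one more tool, called as name(argument=value, ...) on one line, values as JSON. servo_tool: Moves the arm, as the interface text tells. Its arguments: {"type":"object","properties":{"rows":{"type":"string"},"force":{"type":"number"}},"required":["rows"]}

```bash
mkdir -p pics; cat > h.py <<'E'
import numpy as np, cv2
from plant import arm
def snap(n,f=None):
    s=arm.snapshot(n)
    if f: cv2.imwrite('pics/'+f,s['img'])
    return s
def ray(s,u,v,z):
    R=cv2.Rodrigues(np.array(s['rvec'],float))[0];t=np.array(s['tvec'],float).ravel()
    c=-R.T@t; d=R.T@np.array([(u-s['cx'])/s['fx'],(v-s['cy'])/s['fy'],1])
    return c+d*(z-c[2])/d[2]
E
python3 - <<'E'
from h import *
import pickle
for n in ['scene','top']:
    s=snap(n,n+'.png'); pickle.dump(s,open(n+'.pkl','wb'))
    R=cv2.Rodrigues(np.array(s['rvec'],float))[0];print(n,-R.T@np.array(s['tvec']).ravel())
st=arm.get_state();print(st['t'],st['tool_pos'],st['eef_rot'],st['gripper_width'])
E
```

```text
scene [1005.12588594 -479.31605944  930.04731801]
top [ 420.12226169   19.75465531 1138.0550761 ]
0.1 [182.48030365 649.70271966 238.62032694] [[-9.62746372e-01  2.70405813e-01 -3.45444629e-04]
 [ 2.70406027e-01  9.62745844e-01 -1.01042290e-03]
 [ 5.93511536e-05 -1.06619130e-03 -9.99999430e-01]] 85.33973934536338
```

View pics/top.png

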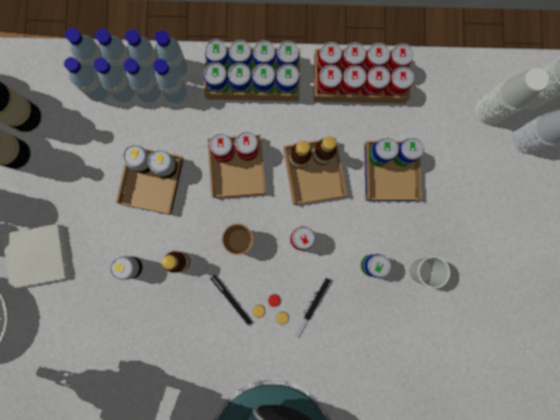

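View pics/scene.png

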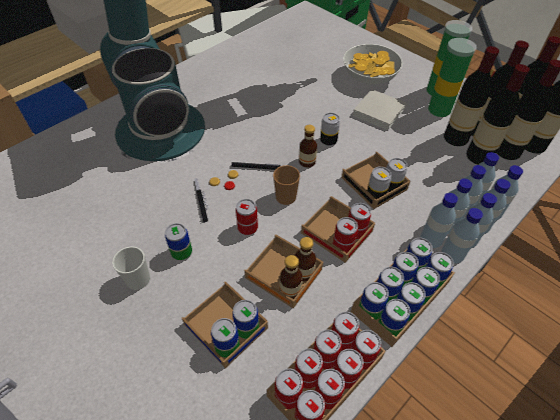

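Both views are clear. In the top view, +x is up and +y is left. The strays are near red (303,239), lime (376,266), tonic (126,267) and ginger (175,262). The cups are at (238,239) and (431,272). I'll enlarge the middle to pick points more finely.

```bash
python3 - <<'E'
import pickle,cv2
s=pickle.load(open('top.pkl','rb'))
a=s['img'][125:215,110:440];b=s['img'][215:295,100:460]
a=cv2.resize(a,None,fx=2.4,fy=2.4,interpolation=cv2.INTER_CUBIC)
b=cv2.resize(b,None,fx=2.2,fy=2.2,interpolation=cv2.INTER_CUBIC)
import numpy as np
o=np.zeros((a.shape[0]+b.shape[0],792,3),np.uint8);o[:a.shape[0]]=a[:,:792];o[a.shape[0]:,:b.shape[1]]=b
print(a.shape,b.shape)
cv2.imwrite('pics/crop.png',o)
E
```

```text
(216, 792, 3) (176, 792, 3)
```

View pics/crop.png

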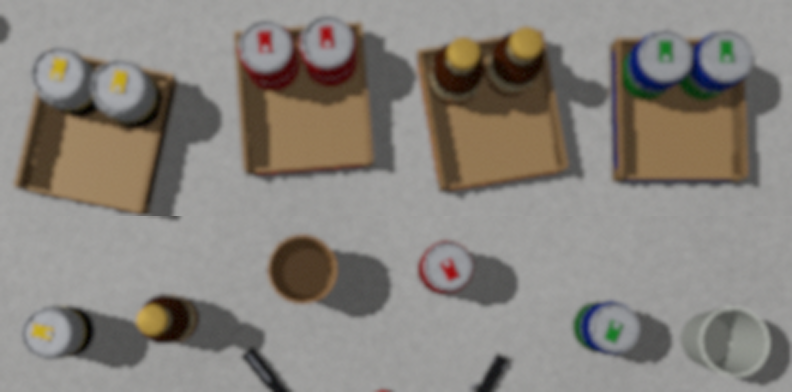

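The lids, caps, tray outlines and cup rims are all distinct. I read the lid centres off the crop and cast them onto planes at their known heights.

```bash
python3 - <<'E'
from h import *
import pickle
s=pickle.load(open('top.pkl','rb')); c=pickle.load(open('scene.pkl','rb'))
A=lambda p:(110+(p[0]+.5)/2.4-.5,125+(p[1]+.5)/2.4-.5)
B=lambda p:(100+(p[0]+.5)/2.2-.5,215+(p[1]-216+.5)/2.2-.5)
def proj(P): return cv2.projectPoints(np.array([P],float),np.array(c['rvec'],float),np.array(c['tvec'],float),np.array([[c['fx'],0,c['cx']],[0,c['fy'],c['cy']],[0,0,1.]]),None)[0].ravel().round(1)
T=dict(tonic=((62,76),(124,93),93),cola=((267,47),(327,44),93),ginger=((463,56),(525,43),133),lime=((664,60),(725,59),93))
for k,(l,r,z) in T.items():
    L=ray(s,*A(l),z);R=ray(s,*A(r),z);d=(L-R)[:2];n=np.linalg.norm(d);y=d/n;x=np.array([y[1],-y[0]])
    m=(L+R)[:2]/2; o=m-38*x
    print(k,'spacing',n.round(1),'yaw',np.arctan2(x[1],x[0]).round(3),'orig',o.round(1),'target',(o-27*x).round(1),'projL',proj(L))
for k,p,z in [('cola',(447,267),90),('lime',(612,328),90),('tonic',(53,332),90),('ginger',(153,320),130),('kraft',(303,269),88),('white',(735,341),88)]:
    P=ray(s,*B(p),z);print(k,P.round(1),proj(P))
E
```

```text
tonic spacing 58.9 yaw -0.251 orig [592.8 291.7] target [566.6 298.4] projL [395.5 164. ]
cola spacing 55.2 yaw 0.071 orig [631.7  94.2] target [604.8  92.3] projL [359.4 209.8]
ginger spacing 56.5 yaw 0.23 orig [623.  -89.3] target [596.7 -95.4] projL [304.9 239.6]
lime spacing 56.7 yaw 0.037 orig [ 626.  -271.7] target [ 599.  -272.7] projL [243.4 307. ]
cola [464.4 -58.9  90. ] [245.5 205. ]
lime [ 407.  -222.6   90. ] [176.1 229.7]
tonic [394.5 326.   90. ] [329.5 118.4]
ginger [408.2 221.  130. ] [308.7 127.1]
kraft [460.2  83.5  88. ] [285.9 174.4]
white [ 396.1 -345.2   88. ] [128.  258.9]
```

```bash
cat >> h.py <<'E'
def plan(x,y,z,yang):
    "turn first (tool yaw), then shift in tool axes, cm"
    st=arm.get_state();R=np.array(st['eef_rot']);p=np.array(st['tool_pos'])
    a=np.arctan2(R[1,1],R[0,1]);turn=-(yang-a)
    Y=np.array([np.cos(yang),np.sin(yang),0]);Z=np.array([0,0,-1.]);X=np.cross(Y,Z)
    d=np.array([x,y,z])-p
    print('t %.1f'%st['t'],'tcp',p.round(1),'yang %.3f'%a,'turn %.3f'%turn,'shift cm',(np.array([X,Y,Z])@d/10).round(2),'w %.1f f %.1f'%(st['gripper_width'],np.mean(st['finger_force'])),'j',np.round(st['joints'],2))
E
python3 -c "
from h import *
plan(464.4,-58.9,200,1.642)"
```

```text
t 0.1 tcp [182.5 649.7 238.6] yang 1.297 turn -0.345 shift cm [-23.08 -72.69   3.86] w 85.3 f 0.0 j [ 1.26  0.12  1.44  0.    1.58 -0.04]
```

servo_tool(rows="1 0 0 0 -0.115;1 0 0 0 -0.115;1 0 0 0 -0.115;1 -1.15 -3.63 0 0;1 -1.15 -3.63 0 0;1 -1.15 -3.63 0 0;1 -1.15 -3.63 0 0;1 -1.15 -3.63 0 0;1 -1.15 -3.63 0 0;1 -1.15 -3.63 0 0", force=40)

```text
t: 0.93
tool_pos: [281.0, 400.4, 238.9]
eef_rot: [[-0.997, -0.072, -0.0], [-0.072, 0.997, -0.0], [0.0, -0.0, -1.0]]
wrist_force: [1.8, -0.1, 1.9]
gripper_width: 85.4
finger_force: 0.0
```

servo_tool(rows="1 -1.15 -3.63 0 0;1 -1.15 -3.63 0 0;1 -1.15 -3.63 0 0;1 -1.15 -3.63 0 0;1 -1.15 -3.63 0 0;1 -1.15 -3.63 0 0;1 -1.15 -3.63 0 0;1 -1.15 -3.63 0 0;1 -1.15 -3.63 0 0;1 -1.15 -3.63 0 0")

```text
t: 1.77
tool_pos: [421.5, 46.3, 239.3]
eef_rot: [[-0.997, -0.071, 0.0], [-0.071, 0.997, 0.0], [-0.0, 0.0, -1.0]]
wrist_force: [-0.2, 0.5, -0.3]
gripper_width: 85.5
finger_force: 0.0
```

servo_tool(rows="1 -1.15 -3.63 0 0;1 -1.15 -3.63 0 0;1 -1.15 -3.63 0 0;1 0 0 0 0;1 0 0 0 0")

```text
t: 2.18
tool_pos: [463.6, -59.4, 238.7]
eef_rot: [[-0.998, -0.068, -0.001], [-0.068, 0.998, 0.0], [0.001, 0.0, -1.0]]
wrist_force: [-0.1, 0.3, -0.5]
gripper_width: 85.5
finger_force: 0.0
```

```bash
python3 -c "
from h import *
plan(464.4,-58.9,200,1.642)
import pickle
s=snap('wrist','w1.png');pickle.dump(s,open('w1.pkl','wb'))"
```

```text
t 2.2 tcp [463.6 -59.4 238.7] yang 1.639 turn -0.003 shift cm [-0.08  0.05  3.87] w 85.5 f 0.0 j [-0.18 -0.35  1.87  0.    1.62 -1.82]
```

View pics/w1.png

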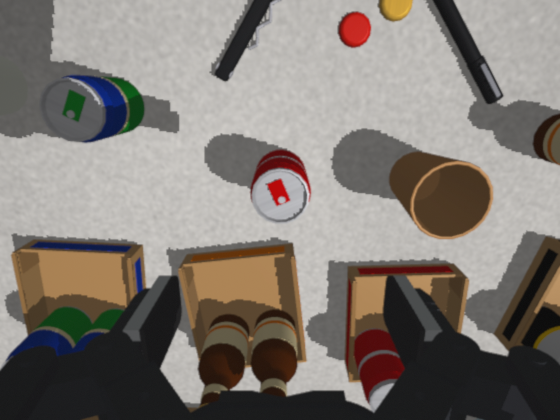

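The wrist view shows the red can's lid at (280,194), the lime lid at (73,107) and the kraft rim at (452,200). The tray fronts are also in view.

```bash
python3 - <<'E'
from h import *
import pickle
s=pickle.load(open('w1.pkl','rb'))
print(ray(s,280,194,90).round(1),ray(s,73,107,90).round(1),'kraft',ray(s,452,200,88).round(1))
for n,p in dict(limeFL=(21,243),limeFR=(144,246),ginFL=(181,265),ginFR=(293,246),colaFL=(350,267),colaFR=(464,266)).items(): print(n,ray(s,*p,26).round(1))
t=pickle.load(open('top.pkl','rb'))
E
```

```text
[465.1 -61.   90. ] [ 406.6 -224.5   90. ] kraft [460.9  83.7  88. ]
limeFL [ 557.7 -332.4   26. ]
limeFR [ 552.  -201.5   26. ]
ginFL [ 572.1 -162.4   26. ]
ginFR [540.9 -42.3  26. ]
colaFL [561.7  21.8  26. ]
colaFR [551.8 145.8  26. ]
```

servo_tool(rows="1 -0.1 -0.1 2.5 0;1 0 0 3 0;1 0 0 3 0;1 0 0 3 0;1 0 0 3 0;1 0 0 2.5 0;1 0 0 1.5 0;1 0 0 0 0;0.4 0 0 0 0;0.4 0 0 0 0")

```text
t: 3.07
tool_pos: [465.2, -58.3, 55.8]
eef_rot: [[-0.997, -0.072, 0.002], [-0.072, 0.997, -0.0], [-0.002, -0.0, -1.0]]
wrist_force: [-0.3, -0.7, 1.1]
gripper_width: 63.7
finger_force: 0.0
```

servo_tool(rows="0 0 0 0 0;0 0 0 0 0;0 0 0 0 0;0 0 0 0 0;0 0 0 0 0;0 0 0 0 0", force=40)

```text
t: 3.57
tool_pos: [465.5, -58.7, 56.1]
eef_rot: [[-0.997, -0.071, 0.003], [-0.071, 0.997, 0.0], [-0.003, -0.0, -1.0]]
wrist_force: [-1.0, 2.1, 6.2]
gripper_width: 51.9
finger_force: 40.8
```

servo_tool(rows="0 0 0 -1 0;0 0 0 -2 0;0 0 0 -3 0;0 0 0 -3 0;0 0 0 -3 0;0 0 0 -3 0;0 0 0 0 0")

```text
t: 4.15
tool_pos: [466.1, -59.1, 211.9]
eef_rot: [[-0.997, -0.071, 0.009], [-0.071, 0.997, -0.002], [-0.008, -0.002, -1.0]]
wrist_force: [0.4, 1.2, -0.4]
gripper_width: 52.3
finger_force: 42.6
```

```bash
python3 -c "
from h import *
plan(603,91,204,1.642)"
```

```text
t 4.2 tcp [466.1 -59.1 211.9] yang 1.642 turn 0.000 shift cm [-14.72  14.     0.79] w 52.3 f 42.6 j [-0.18 -0.34  1.91 -0.    1.57 -1.82]
```

servo_tool(rows="0 -0.8 0.8 0 0;0 -1.9 1.8 0 0;0 -2.2 2.1 0 0;0 -2.2 2.1 0 0;0 -2.2 2.1 0 0;0 -2.2 2.1 0 0;0 -1.9 1.8 0 0;0 -1.3 1.2 0 0;0 0 0 0 0;0 0 0 0 0")

```text
t: 4.98
tool_pos: [601.3, 92.3, 203.0]
eef_rot: [[-0.997, -0.072, -0.002], [-0.072, 0.997, -0.0], [0.002, -0.0, -1.0]]
wrist_force: [-1.0, -0.1, -2.1]
gripper_width: 51.9
finger_force: 42.6
```

```bash
python3 -c "
from h import *
plan(603,91,60,1.642);snap('scene','s2.png')"
```

```text
t 5.0 tcp [601.3  92.3 203. ] yang 1.643 turn 0.001 shift cm [-0.16 -0.14 14.3 ] w 51.9 f 42.6 j [ 0.11 -0.02  1.64 -0.    1.52 -1.53]
```

View pics/s2.png

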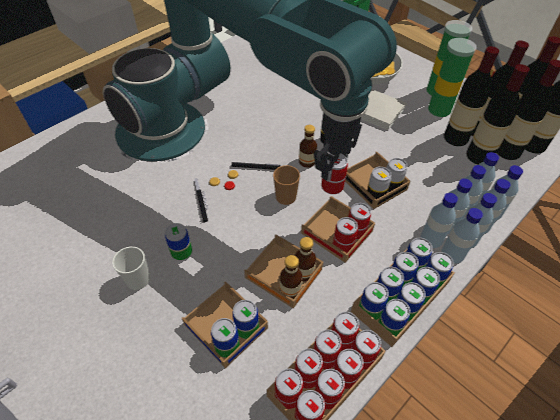

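The red can is held upright above its tray, appearing at (333,175) because it is still high. Now I lower it, open the fingers part way and rise.

servo_tool(rows="0 -0.1 -0.1 2 0;0 0 0 3 0;0 0 0 3 0;0 0 0 2.5 0;0 0 0 1.8 0;0 0 0 1 0;0 0 0 0.5 0;0 0 0 0.3 0;0 0 0 0 0;0 0 0 0 0")

```text
t: 5.87
tool_pos: [602.9, 90.3, 64.5]
eef_rot: [[-0.997, -0.071, 0.001], [-0.071, 0.997, 0.0], [-0.002, 0.0, -1.0]]
wrist_force: [0.4, 0.8, -1.0]
gripper_width: 51.9
finger_force: 42.6
```

servo_tool(rows="0 0 0 0.2 0;0 0 0 0.2 0;0 0 0 0.1 0;0 0 0 0 0;0 0 0 0 0")

```text
t: 6.28
tool_pos: [602.8, 90.3, 59.2]
eef_rot: [[-0.997, -0.071, 0.001], [-0.071, 0.997, 0.0], [-0.001, -0.0, -1.0]]
wrist_force: [-1.1, -0.9, 4.8]
gripper_width: 52.3
finger_force: 42.9
```

servo_tool(rows="0.85 0 0 0 0;0.85 0 0 0 0;0.85 0 0 0 0;0.85 0 0 -0.5 0;0.85 0 0 -1.5 0;0.85 0 0 -3 0;0.85 0 0 -3 0;1 0 0 -3 0;1 0 0 -3 0;1 0 0 0 0")

```text
t: 7.12
tool_pos: [604.0, 90.5, 205.4]
eef_rot: [[-0.997, -0.071, 0.008], [-0.071, 0.997, 0.001], [-0.008, 0.0, -1.0]]
wrist_force: [1.4, -0.1, 0.9]
gripper_width: 85.4
finger_force: 0.0
```

```bash
python3 -c "
from h import *
plan(406.8,-223.5,200,1.608)
import pickle
s=snap('wrist','w2.png')"
```

```text
t 7.1 tcp [604.   90.5 205.4] yang 1.642 turn 0.034 shift cm [ 20.88 -30.65   0.54] w 85.4 f 0.0 j [ 0.11 -0.02  1.63 -0.    1.52 -1.54]
```

View pics/w2.png

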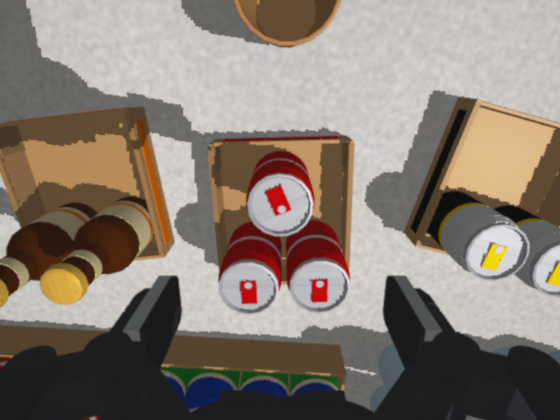

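The red can stands upright and centred in its tray, with its lid at (280,203). Next is lime.

servo_tool(rows="1 0 0 0 0.034;1 1.74 -2.55 0 0;1 1.74 -2.55 0 0;1 1.74 -2.55 0 0;1 1.74 -2.55 0 0;1 1.74 -2.55 0 0;1 1.74 -2.55 0 0;1 1.74 -2.55 0 0;1 1.74 -2.55 0 0;1 1.74 -2.55 0 0")

```text
t: 8.0
tool_pos: [453.2, -145.7, 197.5]
eef_rot: [[-0.999, -0.037, -0.001], [-0.037, 0.999, 0.0], [0.001, 0.0, -1.0]]
wrist_force: [-0.4, -0.6, 0.1]
gripper_width: 85.5
finger_force: 0.0
```

servo_tool(rows="1 1.74 -2.55 0 0;1 1.74 -2.55 0 0;1 1.74 -2.55 0 0;1 0 0 0 0;1 0 0 0 0")

```text
t: 8.42
tool_pos: [404.3, -224.0, 197.6]
eef_rot: [[-0.999, -0.034, -0.001], [-0.034, 0.999, 0.0], [0.001, 0.001, -1.0]]
wrist_force: [0.4, 0.6, -0.1]
gripper_width: 85.7
finger_force: 0.0
```

```bash
python3 -c "
from h import *
plan(406.8,-223.5,55,1.608)"
```

```text
t 8.4 tcp [ 404.3 -224.   197.6] yang 1.605 turn -0.003 shift cm [-0.25  0.05 14.26] w 85.7 f 0.0 j [-0.56 -0.35  1.93  0.    1.56 -2.17]
```

servo_tool(rows="1 -0.25 0.05 2.2 0;1 0 0 3 0;1 0 0 3 0;1 0 0 2.8 0;1 0 0 2 0;1 0 0 1.2 0;1 0 0 0 0;0.4 0 0 0 0;0.4 0 0 0 0;0 0 0 0 0")

```text
t: 9.25
tool_pos: [408.4, -223.1, 58.0]
eef_rot: [[-0.999, -0.037, 0.002], [-0.037, 0.999, -0.001], [-0.002, -0.002, -1.0]]
wrist_force: [-0.1, -4.8, 15.2]
gripper_width: 51.9
finger_force: 42.6
```

servo_tool(rows="0 0 0 0 0;0 0 0 0 0;0 0 0 0 0;0 0 0 0 0;0 0 0 0 0;0 0 0 0 0", force=40)

```text
t: 9.75
tool_pos: [408.4, -223.0, 58.0]
eef_rot: [[-0.999, -0.037, 0.002], [-0.037, 0.999, -0.001], [-0.002, -0.001, -1.0]]
wrist_force: [-0.6, 0.3, 5.3]
gripper_width: 52.2
finger_force: 40.8
```

servo_tool(rows="0 0 0 -1 0;0 0 0 -2 0;0 0 0 -3 0;0 0 0 -3 0;0 0 0 -3 0;0 0 0 -3 0;0 0 0 0 0")

```text
t: 10.33
tool_pos: [408.9, -223.4, 213.8]
eef_rot: [[-0.999, -0.037, 0.007], [-0.037, 0.999, -0.005], [-0.007, -0.005, -1.0]]
wrist_force: [0.9, -0.0, -0.7]
gripper_width: 51.8
finger_force: 42.5
```

```bash
python3 -c "
from h import *
plan(598,-271,204,1.608)"
```

```text
t 10.3 tcp [ 408.9 -223.4  213.8] yang 1.608 turn -0.000 shift cm [-18.72  -5.46   0.98] w 51.8 f 42.5 j [-0.55 -0.35  1.91 -0.    1.57 -2.16]
```

servo_tool(rows="0 -1 -0.3 0 0;0 -2.3 -0.7 0 0;0 -2.8 -0.8 0 0;0 -2.8 -0.8 0 0;0 -2.8 -0.8 0 0;0 -2.8 -0.8 0 0;0 -2.5 -0.8 0 0;0 -1.7 -0.5 0 0;0 0 0 0 0;0 0 0 0 0")

```text
t: 11.17
tool_pos: [597.0, -270.5, 204.6]
eef_rot: [[-0.999, -0.038, -0.002], [-0.038, 0.999, 0.001], [0.002, 0.001, -1.0]]
wrist_force: [-1.0, 0.3, -2.2]
gripper_width: 52.1
finger_force: 42.4
```

```bash
python3 -c "
from h import *
plan(598,-271,61.5,1.608)"
```

```text
t 11.2 tcp [ 597.  -270.5  204.6] yang 1.608 turn 0.000 shift cm [-0.1  -0.05 14.31] w 52.1 f 42.4 j [-0.46  0.09  1.53  0.    1.53 -2.07]
```

servo_tool(rows="0 -0.1 0 2 0;0 0 0 3 0;0 0 0 3 0;0 0 0 2.5 0;0 0 0 1.8 0;0 0 0 1 0;0 0 0 0.5 0;0 0 0 0.3 0;0 0 0 0 0;0 0 0 0 0")

```text
t: 12.0
tool_pos: [597.9, -270.8, 66.6]
eef_rot: [[-0.999, -0.037, 0.001], [-0.037, 0.999, -0.001], [-0.001, -0.001, -1.0]]
wrist_force: [-0.4, 0.2, -1.1]
gripper_width: 52.2
finger_force: 42.4
```

servo_tool(rows="0 0 0 0.2 0;0 0 0 0.1 0;0 0 0 0 0;0 0 0 0 0")

```text
t: 12.33
tool_pos: [597.6, -270.6, 62.5]
eef_rot: [[-0.999, -0.037, 0.0], [-0.037, 0.999, -0.0], [-0.0, -0.0, -1.0]]
wrist_force: [-1.1, -0.4, -0.9]
gripper_width: 51.9
finger_force: 42.4
```

servo_tool(rows="0 0 0 0.15 0;0 0 0 0 0;0 0 0 0 0")

```text
t: 12.58
tool_pos: [597.7, -270.7, 61.2]
eef_rot: [[-0.999, -0.037, 0.001], [-0.037, 0.999, -0.0], [-0.001, -0.0, -1.0]]
wrist_force: [0.3, -0.0, 2.4]
gripper_width: 51.9
finger_force: 42.5
```

servo_tool(rows="0.85 0 0 0 0;0.85 0 0 0 0;0.85 0 0 0 0;0.85 0 0 -0.5 0;0.85 0 0 -1.5 0;0.85 0 0 -3 0;0.85 0 0 -3 0;1 0 0 -3 0;1 0 0 -3 0;1 0 0 0 0")

```text
t: 13.42
tool_pos: [599.0, -271.3, 209.5]
eef_rot: [[-0.999, -0.037, 0.008], [-0.037, 0.999, -0.004], [-0.008, -0.004, -1.0]]
wrist_force: [1.1, -0.4, 0.3]
gripper_width: 85.5
finger_force: 0.0
```

```bash
python3 -c "
from h import *
plan(394.5,326,220,1.32)
s=snap('wrist','w3.png')"
```

```text
t 13.4 tcp [ 599.  -271.3  209.5] yang 1.608 turn 0.288 shift cm [34.63 52.79 -1.05] w 85.5 f 0.0 j [-0.46  0.08  1.53 -0.    1.52 -2.07]
```

View pics/w3.png

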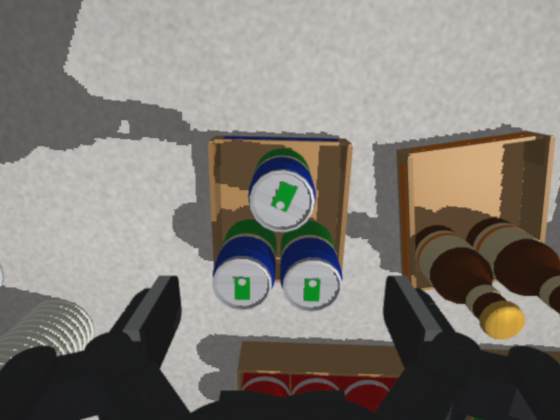

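The lime can stands upright in its tray, lid at (282,199). Next is tonic.

servo_tool(rows="1 0 0 -0.5 0.096;1 0 0 -0.5 0.096;1 0 0 0 0.096;1 2.04 3.1 0 0;1 2.04 3.1 0 0;1 2.04 3.1 0 0;1 2.04 3.1 0 0;1 2.04 3.1 0 0;1 2.04 3.1 0 0;1 2.04 3.1 0 0")

```text
t: 14.3
tool_pos: [511.9, -23.5, 210.8]
eef_rot: [[-0.969, 0.248, -0.0], [0.248, 0.969, 0.0], [0.0, -0.0, -1.0]]
wrist_force: [0.2, 0.6, -1.0]
gripper_width: 85.4
finger_force: 0.0
```

servo_tool(rows="1 2.04 3.1 0 0;1 2.04 3.1 0 0;1 2.04 3.1 0 0;1 2.04 3.1 0 0;1 2.04 3.1 0 0;1 2.04 3.1 0 0;1 2.04 3.1 0 0;1 2.04 3.1 0 0;1 2.04 3.1 0 0;1 2.04 3.1 0 0")

```text
t: 15.13
tool_pos: [391.1, 327.5, 210.9]
eef_rot: [[-0.969, 0.248, 0.0], [0.248, 0.969, -0.0], [-0.0, 0.0, -1.0]]
wrist_force: [1.0, 0.5, 0.5]
gripper_width: 85.6
finger_force: 0.0
```

servo_tool(rows="1 0 0 0 0;1 0 0 0 0")

```text
t: 15.3
tool_pos: [391.4, 327.1, 210.5]
eef_rot: [[-0.969, 0.245, -0.001], [0.245, 0.969, -0.001], [0.001, -0.001, -1.0]]
wrist_force: [0.5, 0.0, 0.2]
gripper_width: 85.7
finger_force: 0.0
```

```bash
python3 -c "
from h import *
plan(394.5,326,55,1.32)
import pickle
s=snap('wrist','w4.png');pickle.dump(s,open('w4.pkl','wb'))"
```

```text
t 15.3 tcp [391.4 327.1 210.5] yang 1.323 turn 0.003 shift cm [-0.33 -0.03 15.55] w 85.7 f 0.0 j [ 0.65 -0.24  1.83 -0.    1.55 -0.68]
```

View pics/w4.png

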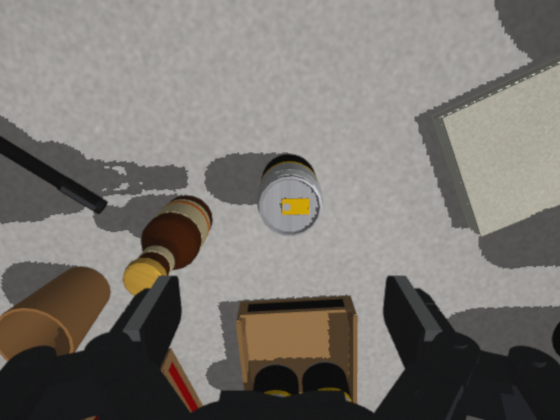

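The tonic lid is at (290,203) and the stray bottle's cap is at about (145,275), outside the finger path.

```bash
python3 -c "
from h import *
import pickle
s=pickle.load(open('w4.pkl','rb'));print(ray(s,290,203,90),ray(s,145,275,130))
p=ray(s,290,203,90);plan((p[0]+394.5)/2,(p[1]+326)/2,56,1.32)"
```

```text
[393.12766431 332.6112666   90.        ] [406.47693238 226.52521747 130.        ]
t 15.3 tcp [391.9 326.1 210.6] yang 1.322 turn 0.002 shift cm [-0.11  0.35 15.46] w 85.3 f 0.0 j [ 0.64 -0.24  1.83 -0.    1.55 -0.68]
```

servo_tool(rows="1 -0.1 0.4 2.5 0;1 0 0 3 0;1 0 0 3 0;1 0 0 3 0;1 0 0 2.2 0;1 0 0 1.5 0;1 0 0 0.2 0;0.4 0 0 0 0;0.4 0 0 0 0;0 0 0 0 0")

```text
t: 16.18
tool_pos: [395.2, 329.8, 58.5]
eef_rot: [[-0.969, 0.249, 0.002], [0.249, 0.969, 0.001], [-0.001, 0.002, -1.0]]
wrist_force: [0.4, 4.0, 15.5]
gripper_width: 52.1
finger_force: 42.3
```

servo_tool(rows="0 0 0 0 0;0 0 0 0 0;0 0 0 0 0;0 0 0 0 0;0 0 0 0 0", force=40)

```text
t: 16.6
tool_pos: [395.0, 329.8, 58.6]
eef_rot: [[-0.969, 0.248, 0.002], [0.248, 0.969, 0.001], [-0.002, 0.001, -1.0]]
wrist_force: [-0.3, -1.9, 5.7]
gripper_width: 52.1
finger_force: 40.8
```

servo_tool(rows="0 0 0 -1 0;0 0 0 -2 0;0 0 0 -3 0;0 0 0 -3 0;0 0 0 -3 0;0 0 0 -3 0;0 0 0 0 0")

```text
t: 17.18
tool_pos: [395.6, 330.5, 214.6]
eef_rot: [[-0.969, 0.248, 0.007], [0.248, 0.969, 0.005], [-0.006, 0.007, -1.0]]
wrist_force: [0.5, 0.3, -0.3]
gripper_width: 51.7
finger_force: 42.5
```

```bash
python3 -c "
from h import *
import pickle
s=pickle.load(open('w4.pkl','rb'));print(ray(s,239,306,30),ray(s,355,298,30))
plan(566,301,204,1.32)"
```

```text
[508.21786889 251.57373023  30.        ] [527.88656512 369.49937025  30.        ]
t 17.2 tcp [395.6 330.5 214.6] yang 1.320 turn 0.000 shift cm [-17.24   1.37   1.06] w 51.7 f 42.5 j [ 0.65 -0.24  1.82  0.    1.55 -0.67]
```

servo_tool(rows="0 -0.9 0.1 0 0;0 -2.1 0.2 0 0;0 -2.6 0.2 0 0;0 -2.6 0.2 0 0;0 -2.6 0.2 0 0;0 -2.5 0.2 0 0;0 -2.2 0.2 0 0;0 -1.4 0.1 0 0;0 0 0 0 0;0 0 0 0 0")

```text
t: 18.02
tool_pos: [561.6, 300.8, 205.8]
eef_rot: [[-0.969, 0.249, -0.002], [0.249, 0.969, -0.001], [0.001, -0.001, -1.0]]
wrist_force: [-1.0, -0.6, -1.6]
gripper_width: 52.0
finger_force: 42.4
```

servo_tool(rows="0 0 0 2 0;0 0 0 3 0;0 0 0 3 0;0 0 0 2.5 0;0 0 0 1.8 0;0 0 0 0.8 0;0 0 0 0.3 0;0 0 0 0 0;0 0 0 0 0")

```text
t: 18.77
tool_pos: [561.3, 301.5, 73.7]
eef_rot: [[-0.969, 0.248, 0.0], [0.248, 0.969, 0.0], [-0.0, 0.0, -1.0]]
wrist_force: [0.7, 1.0, -0.5]
gripper_width: 52.2
finger_force: 45.0
```

```bash
python3 -c "
from h import *
plan(564,301,61.5,1.32)"
```

```text
t 18.8 tcp [561.3 301.5  73.7] yang 1.320 turn 0.000 shift cm [-0.27  0.02  1.22] w 52.2 f 45.0 j [ 0.45  0.13  1.7   0.    1.31 -0.87]
```

servo_tool(rows="0 -0.2 0 0.5 0;0 0 0 0.4 0;0 0 0 0.2 0;0 0 0 0.15 0;0 0 0 0 0;0 0 0 0 0")

```text
t: 19.27
tool_pos: [563.4, 300.7, 60.3]
eef_rot: [[-0.969, 0.248, -0.0], [0.248, 0.969, -0.0], [0.0, -0.0, -1.0]]
wrist_force: [0.7, 0.2, -1.1]
gripper_width: 51.7
finger_force: 45.1
```

servo_tool(rows="0.85 0 0 0 0;0.85 0 0 0 0;0.85 0 0 0 0;0.85 0 0 -0.5 0;0.85 0 0 -1.5 0;0.85 0 0 -3 0;0.85 0 0 -3 0;1 0 0 -3 0;1 0 0 -3 0;1 0 0 0 0")

```text
t: 20.1
tool_pos: [564.9, 301.5, 209.0]
eef_rot: [[-0.969, 0.248, 0.009], [0.248, 0.969, 0.004], [-0.007, 0.006, -1.0]]
wrist_force: [0.2, 0.2, 1.1]
gripper_width: 85.1
finger_force: 0.0
```

```bash
python3 -c "
from h import *
plan(407.5,223.5,240,1.80)
s=snap('wrist','w5.png')"
```

```text
t 20.1 tcp [564.9 301.5 209. ] yang 1.320 turn -0.480 shift cm [17.1  -4.02 -3.1 ] w 85.1 f 0.0 j [ 0.45  0.04  1.57  0.    1.52 -0.87]
```

View pics/w5.png

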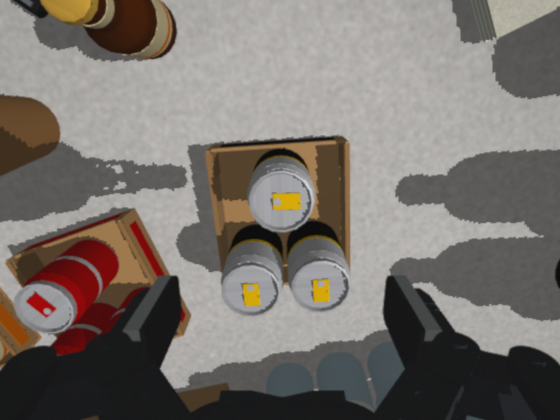

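The tonic can stands upright in its tray, lid at (281,197). Next is the bottle.

servo_tool(rows="1 0 0 -0.8 -0.12;1 0 0 -0.8 -0.12;1 0 0 -0.8 -0.12;1 0 0 -0.8 -0.12;1 2.85 -0.67 0 0;1 2.85 -0.67 0 0;1 2.85 -0.67 0 0;1 2.85 -0.67 0 0;1 2.85 -0.67 0 0;1 2.85 -0.67 0 0")

```text
t: 20.98
tool_pos: [404.6, 222.0, 232.0]
eef_rot: [[-0.974, -0.227, -0.0], [-0.227, 0.974, -0.0], [0.001, -0.0, -1.0]]
wrist_force: [-0.2, 0.1, 1.3]
gripper_width: 85.2
finger_force: 0.0
```

servo_tool(rows="1 0 0 0 0;1 0 0 0 0")

```text
t: 21.15
tool_pos: [405.3, 222.4, 233.0]
eef_rot: [[-0.974, -0.227, 0.002], [-0.227, 0.974, 0.001], [-0.002, 0.0, -1.0]]
wrist_force: [-0.9, -0.6, -0.2]
gripper_width: 85.2
finger_force: 0.0
```

```bash
python3 -c "
from h import *
plan(407.5,223.5,97,1.80)
import pickle
s=snap('wrist','w6.png');pickle.dump(s,open('w6.pkl','wb'))"
```

```text
t 21.1 tcp [405.3 222.4 233. ] yang 1.800 turn 0.000 shift cm [-0.24  0.06 13.6 ] w 85.2 f 0.0 j [ 0.45 -0.36  1.89 -0.    1.61 -1.35]
```

View pics/w6.png

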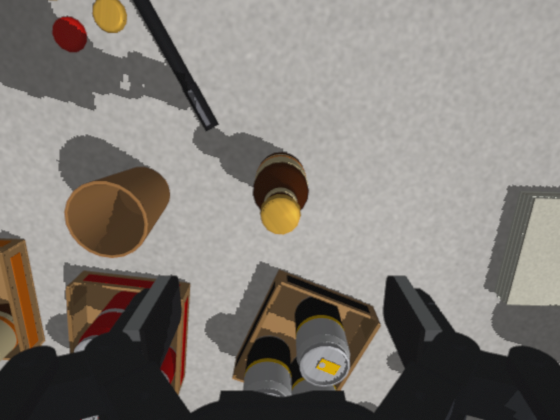

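```bash
python3 -c "
from h import *
import pickle
s=pickle.load(open('w6.pkl','rb'));p=ray(s,281,213,130);print(p)
plan(p[0],p[1],97,1.80)"
```

```text
[407.64573942 222.2408757  130.        ]
t 21.2 tcp [406.  222.7 232.8] yang 1.800 turn 0.000 shift cm [-0.15 -0.08 13.58] w 85.6 f 0.0 j [ 0.45 -0.36  1.88 -0.    1.61 -1.35]
```

servo_tool(rows="1 -0.15 -0.05 2.5 0;1 0 0 3 0;1 0 0 3 0;1 0 0 2.5 0;1 0 0 1.5 0;1 0 0 1 0;1 0 0 0 0;0.4 0 0 0 0;0.4 0 0 0 0;0.3 0 0 0 0")

```text
t: 22.03
tool_pos: [408.3, 222.9, 98.6]
eef_rot: [[-0.974, -0.227, 0.002], [-0.227, 0.974, 0.001], [-0.002, 0.0, -1.0]]
wrist_force: [0.8, -0.4, -0.4]
gripper_width: 51.6
finger_force: 0.0
```

servo_tool(rows="0 0 0 0 0;0 0 0 0 0;0 0 0 0 0;0 0 0 0 0;0 0 0 0 0;0 0 0 0 0;0 0 0 0 0", force=50)

```text
t: 22.62
tool_pos: [408.0, 222.6, 98.1]
eef_rot: [[-0.974, -0.227, 0.001], [-0.227, 0.974, 0.0], [-0.001, -0.0, -1.0]]
wrist_force: [0.2, -1.4, 6.5]
gripper_width: 24.5
finger_force: 48.9
```

servo_tool(rows="0 0 0 -1 0;0 0 0 -2 0;0 0 0 -3 0;0 0 0 -3 0;0 0 0 -3 0;0 0 0 -3 0;0 0 0 -1 0;0 0 0 0 0")

```text
t: 23.28
tool_pos: [408.1, 222.9, 260.2]
eef_rot: [[-0.974, -0.227, 0.004], [-0.227, 0.974, 0.002], [-0.004, 0.001, -1.0]]
wrist_force: [0.1, 0.7, -2.1]
gripper_width: 25.1
finger_force: 49.3
```

```bash
python3 -c "
from h import *
plan(597,-98,264,1.80)"
```

```text
t 23.3 tcp [408.1 222.9 260.2] yang 1.800 turn 0.000 shift cm [-11.1  -35.54  -0.38] w 25.1 f 49.3 j [ 0.44 -0.36  1.84  0.    1.66 -1.36]
```

servo_tool(rows="0 -0.4 -1.2 0 0;0 -0.8 -2.5 0 0;0 -0.97 -3.12 0 0;0 -0.97 -3.12 0 0;0 -0.97 -3.12 0 0;0 -0.97 -3.12 0 0;0 -0.97 -3.12 0 0;0 -0.97 -3.12 0 0;0 -0.97 -3.12 0 0;0 -0.97 -3.12 0 0")

```text
t: 24.12
tool_pos: [560.0, -37.8, 255.1]
eef_rot: [[-0.974, -0.227, -0.002], [-0.227, 0.974, 0.0], [0.002, 0.001, -1.0]]
wrist_force: [0.7, 1.3, -2.4]
gripper_width: 24.9
finger_force: 49.4
```

servo_tool(rows="0 -0.97 -3.12 0 0;0 -0.8 -2.5 0 0;0 -0.4 -1.2 0 0;0 0 0 0 0;0 0 0 0 0")

```text
t: 24.53
tool_pos: [596.2, -97.6, 255.6]
eef_rot: [[-0.974, -0.226, -0.002], [-0.226, 0.974, 0.001], [0.002, 0.001, -1.0]]
wrist_force: [0.6, 0.2, -2.0]
gripper_width: 25.0
finger_force: 49.5
```

```bash
python3 -c "
from h import *
plan(596,-97,101,1.80);snap('scene','s7.png')"
```

```text
t 24.5 tcp [596.2 -97.6 255.6] yang 1.799 turn -0.001 shift cm [1.000e-02 6.000e-02 1.546e+01] w 25.0 f 49.5 j [-0.2  -0.04  1.58  0.    1.61 -2.  ]
```

View pics/s7.png

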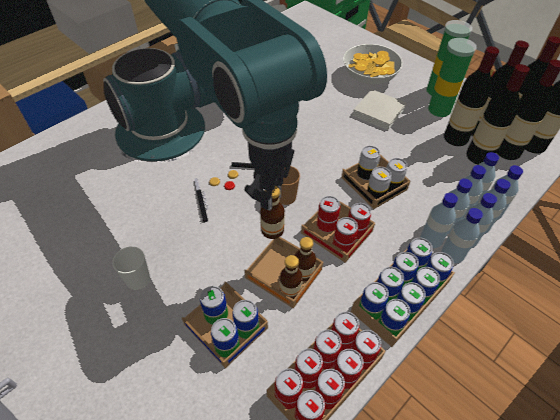

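The bottle hangs upright at (272,218) above its tray, and the three cans and both cups are in place. Now I lower it.

servo_tool(rows="0 0 0 2 0;0 0 0 3 0;0 0 0 3 0;0 0 0 3 0;0 0 0 2 0;0 0 0 1 0;0 0 0 0.7 0;0 0 0 0.3 0;0 0 0 0 0;0 0 0 0 0")

```text
t: 25.42
tool_pos: [597.1, -97.6, 108.7]
eef_rot: [[-0.974, -0.227, 0.002], [-0.227, 0.974, -0.0], [-0.002, -0.001, -1.0]]
wrist_force: [0.6, 0.4, -1.3]
gripper_width: 25.1
finger_force: 49.6
```

servo_tool(rows="0 0 0 0.1 0;0 0 0 0 0;0 0 0 0 0")

```text
t: 25.67
tool_pos: [596.8, -97.7, 106.9]
eef_rot: [[-0.974, -0.227, 0.001], [-0.227, 0.974, -0.0], [-0.001, -0.0, -1.0]]
wrist_force: [0.6, -0.2, -3.4]
gripper_width: 24.7
finger_force: 49.6
```

servo_tool(rows="0 0 0 0.2 0;0 0 0 0.2 0;0 0 0 0.1 0;0 0 0 0 0;0 0 0 0 0")

```text
t: 26.08
tool_pos: [596.6, -97.7, 101.2]
eef_rot: [[-0.974, -0.227, -0.0], [-0.227, 0.974, 0.0], [0.0, 0.0, -1.0]]
wrist_force: [-0.0, 0.3, -1.8]
gripper_width: 25.2
finger_force: 49.7
```

servo_tool(rows="0 0 0 0.1 0;0 0 0 0 0;0 0 0 0 0")

```text
t: 26.33
tool_pos: [596.9, -97.7, 101.1]
eef_rot: [[-0.974, -0.227, 0.001], [-0.227, 0.974, -0.0], [-0.001, -0.0, -1.0]]
wrist_force: [-1.6, -0.7, 5.7]
gripper_width: 25.1
finger_force: 50.3
```

servo_tool(rows="0.7 0 0 0 0;0.7 0 0 0 0;0.7 0 0 0 0;0.7 0 0 0 0;0.7 0 0 0 0;0.7 0 0 -1 0;0.7 0 0 -2.5 0;0.7 0 0 -3 0;0.7 0 0 -3 0;0.7 0 0 -3 0")

```text
t: 27.17
tool_pos: [596.4, -97.6, 227.5]
eef_rot: [[-0.974, -0.227, 0.0], [-0.227, 0.974, -0.0], [-0.0, -0.0, -1.0]]
wrist_force: [-0.3, 0.2, 0.3]
gripper_width: 59.9
finger_force: 0.0
```

servo_tool(rows="0.7 1.5 0 0 0;0.7 2.5 0 0 0;0.7 2.5 0 0 0;0.7 1.5 0 0 0;0.7 0 0 0 0;0.7 0 0 0 0")

```text
t: 27.67
tool_pos: [518.6, -116.0, 226.4]
eef_rot: [[-0.974, -0.227, 0.002], [-0.227, 0.974, -0.0], [-0.001, -0.001, -1.0]]
wrist_force: [-0.2, -0.3, -0.1]
gripper_width: 59.5
finger_force: 0.0
```

```bash
python3 -c "
from h import *
plan(596,-97,101,1.80)
a=snap('scene')['img'][100:380,90:430];b=snap('wrist')['img']
a=cv2.resize(a,(340,280));b=cv2.resize(b,(420,315))
o=np.zeros((315,760,3),np.uint8);o[:280,:340]=a;o[:,340:]=b;cv2.imwrite('pics/fin.png',o)"
```

```text
t 27.7 tcp [ 518.6 -116.   226.4] yang 1.799 turn -0.001 shift cm [-7.97  0.09 12.54] w 59.5 f 0.0 j [-0.27 -0.2   1.77  0.    1.57 -2.07]
```

View pics/fin.png

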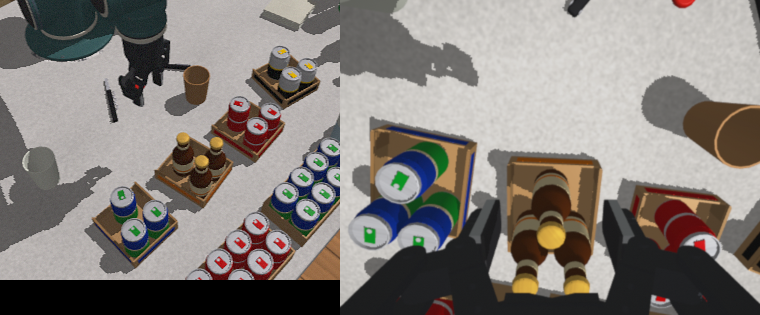

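All four drinks stand upright in their trays and both cups are still standing. The gripper is clear of everything.

```bash
python3 -c "
from h import *
print(arm.job_done())"
```

```text
the job is handed in; nothing more can be done
None
```

The red can, the blue and green can, the silver and black can and the brown bottle, taken in that order, stand upright and released in their matching trays; both cups were left standing untouched, and I handed the job in at about 28 s.

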